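# Lock the drilling plate with a quarter-turn T-bolt

## Task

Lock the loose aluminium drilling plate onto its blue base with the red-handled T-bolt from the wooden cup: put the bolt down the bore, feel for the hidden slot and press the T-head through it against the spring. Then turn it a quarter turn clockwise (seen from above) to its stop and let go, so that the spring lifts the head into its locking notch and the bolt stays in, upright. Leave the plate on its boss, and do not disturb the pliers, the tape measure or the cork sanding block.

Things in the scene. Friction and masses are not known exactly. Their poses are not given: they have to be found in the camera images.
- handle (a point): Centre of the T-bolt's red handle: bar 60 mm long (x, parallel to the T-head), 16 wide (y), 26 high; z up the bolt. Below this centre: neck 16 mm dia; flange 60 mm dia, top 25 and underside 30 mm down; guide body 33 mm dia, 30 to 53 mm down, chamfered; then shank 9 mm dia. A half turn looks the same. Starts upright, hung by its flange on the cup, turned anyhow. 0.14 to 0.28 kg.
- t_head (a point): Centre of the bolt's T-head, on the bolt's axis 70.5 mm below handle: a round steel bar 9 mm in diameter and 32 mm long over its rounded ends, along the point's x axis.
- t_bolt: The same T-bolt; this origin is the lowest point of its T-head, on its axis, 75 mm below handle; axes as handle.
- cup: Fixed wooden cup (a thick tube) that parks the bolt: 64 mm outside and 38 mm inside diameter, 50 mm high. Origin: centre of its underside on the bench.
- mouth (a point): Centre of the bore's mouth, top of the steel boss (48 mm dia, 10 mm tall) on the fixed blue base (110 x 100 x 50 mm); 60 mm above the bench. Bore 36 mm dia. z up, x along the two red marks on the boss. Pressed fully in, the bolt's flange lands on the drilling plate, 2 mm above the mouth: handle centre then 32 mm above the mouth (locked and released: 39 mm).
- slot_top (a point): On the bore's axis, 22 mm below the mouth: top of a fixed steel plate across the bore, 8 mm thick, with a central slot 35 x 12 mm for the T-head. The slot's long axis is turned by an unknown angle, up to 0.6 rad either way, from this point's x (same as the mouth's): feel for it. Over the slot the head sinks; 6 mm down it meets a spring plunger (5 N, then 0.25 N per mm).
- notch (a point): On the bore's axis, 31.5 mm below the mouth: where the T-head's centre sits when locked. Pressed at least 4 mm below this, the head can turn from the slot: clockwise from above 94 degrees to a stop (15 anticlockwise). At 84 to 96 degrees a notch 3 mm deep above it lets the spring lift it to here on release. Part turned it catches 3 mm lower; not turned it is pushed back 8 mm higher.
- plate_mid (a point): Centre of the loose aluminium drilling plate, 100 (x) x 150 (y) x 12 mm, 0.45 kg, lying on the base with its central 51 mm hole round the 48 mm boss; its top is 2 mm above the mouth. Six brass bushings along its two short edges.
- pliers_mid (a point): Centre of a bystander: red-handled pliers, 60 x 165 x 14 mm, lying on the bench (long along y).
- tape_mid (a point): Centre of a bystander: yellow tape measure, 38 x 86 x 66 mm.
- cork_mid (a point): Centre of a bystander: brown cork sanding block, 55 x 110 x 30 mm (long along y).
Not all that is in view belongs to the job. Of the things like the t_bolt, leave any that is orange or purple; of the rest the larger one is meant.

How it is judged:
At the end, for the whole second after the job is handed in: The bolt stands released and still in the bore, within 10 degrees of upright and 5 mm of its axis, the T-head's centre 29.5 to 33.1 mm below the mouth (up in the locking notch, not merely under the slot or out of it); the plate lies flat on the base, within 6 mm of centred on the boss (z of t_head in the frame of mouth between -0.0331 and -0.0295 m and horizontal distance between t_head and mouth below 0.005 m and angle between handle's own z axis and vertical below 0.17 rad and horizontal distance between plate_mid and mouth below 0.006 m and z of plate_mid in the frame of mouth below 0 m and linear speed of t_bolt below 0.02 m/s); the robot touches nothing.
It fails at once if pliers pushed more than 40 mm from its place (distance of pliers_mid from where it was at the start of the episode above 0.04 m).
It fails at once if tape measure pushed more than 40 mm from its place (distance of tape_mid from where it was at the start of the episode above 0.04 m).
It fails at once if sanding block pushed more than 40 mm from its place (distance of cork_mid from where it was at the start of the episode above 0.04 m).
It also fails if it takes over 56 s, if anything falls off the work surface, if the arm or the gripper's body presses on something with over 40 N, if the wrist force passes 120 N, or if a joint passes its speed limit or range.

## Robot

A 7-joint arm with a two-finger parallel gripper is mounted at the origin on a cart in front of the work surface, level with it; the furniture and walls round the work are solid. World frame = base frame: x ahead of the robot, y to its left, z up, the work surface at z = 0. Lengths are in m, angles in rad, forces in N, time in s.
With the tool pointing down it reaches from about 0.425 to 0.925 m from the base axis. Payload 6.8 kg.
Tool frame: the origin (TCP) lies between the finger pads; the fingertips stand r.tcp_to_tips ahead of it and the grasp point (between the pads) lies 3 mm ahead of it (r.tcp_to_tips is the distance from the TCP to the fingertips, in m); z points along the fingers, y is the line along which they close (so a half turn about z gives the same grasp; the last joint's range is limited). The gripper opens to 85 mm and grips with 20 to 120 N. Pads are 22 mm wide; open, the fingers measure 114 mm over their backs; the gripper's body (76 mm by 85 mm) begins 54 mm behind the grasp point. The pads swing forward as they close: fully open they stand 13 mm farther back than shut.
Start: joints at [1.045, 0.477, 0.022, 1.555, -0.011, 1.109, -0.083], TCP at [0.274, -0.617, 0.253] pointing down, gripper open.
Joint ranges: [-2.96, 2.96], [-0.34, 2.1], [-1.41, 1.46], [0.24, 2.44], [-1.37, 4.51], [0.17, 1.92], [-2.96, 2.96]. Speed limits (rad/s): [2.39, 2.39, 3.14, 3.14, 3.14, 3.14, 3.14].

## Interface

Orientations are given as a rotation vector (axis times angle).
In Python, from bench import r gives the robot as it stands. The module is installed in compiled form; this text tells all that it offers.
- The arm moves only by the tool step_arm, never from a script. Its argument "moves" is a list of rows, each an object of numbers: "rx", "ry", "rz": the turn, a rotation vector about the tool's x, y, z in degrees; "dx", "dy", "dz": the shift along the tool's x, y, z in mm; "gripper": the opening, from -1 (shut) to 1 (fully open). In form: [{"rx": .., "ry": .., "rz": .., "dx": .., "dy": .., "dz": .., "gripper": ..}, ...]. A call has 1 to 20 rows; each row shifts and turns the commanded pose from where the row before left it, along the tool's axes as they then stand; what a row does not reach is not made up. A row lasts 1/8 s, in which the tool goes at most 62.5 mm and 10.7 degrees, less where a joint would pass 70% of its speed; a pose out of reach is approached as far as the arm can. A call is refused whole if a number of a shift passes 62.5 or a number of a turn 10.7, either way. A call with a gripper value outside its range is refused whole. The fingers move at their own pace and stop on an object; "grip_force" is the grip in N (left out, the last holds). Time passes only in rows, so rows that do not move let the fingers close. It gives the time, the measured TCP pose, the force, the opening and the grip force at its end, in the units of the state.
- r.get_obs(): the state, without advancing time (a new reading comes with each control period).
- r.grab_frame(name): name is "scene" or "top" or "wrist"; returns the picture (384x512x3 uint8, blue, green, red); there is no depth.
- r.camera_info(name): a dict with "mtx" (3x3 intrinsics, pixels), "rvec" (rotation vector, rad) and "tvec" (3), from world to camera coordinates, as OpenCV has them. Camera axes: x right, y down, z forward; pixel columns grow to the right and rows downward; lengths in m; the calibration is good to about 2 mm. A picture is of the moment at which its call begins: read the wrist's pose just before it. camera_info takes no time and is no camera call; for the wrist camera it gives the pose at the moment of the call.
- r.hand_in(): hands the job in; it is judged then, once.
The state is a dict: "clock": time; "joints": joint angles; "qvel": joint speeds; "tau": joint torques, N m; "tcp_pos": TCP position; "orientation": TCP orientation; "contact_force": force on the tool from outside, world axes, zero at the start; "moment": the same for the moment, N m; "grip_width": finger opening in m; "gripper_force": force on a finger pad.
Only numpy, scipy, OpenCV 4.12 (cv2) and the standard library are available. Lean on these libraries where they do the work, as an engineer would, in place of code of your own. Each camera call takes 0.05 s, during which the arm holds its last target. There are 200 camera calls.

## Working session

There is one attempt and no reset: what is moved stays moved. The work goes in short steps, Python scripts to look and compute and a tool call to move; the robot and the scene stay as the last step left them, time stands still between calls to the robot, and variables do not carry over. Pictures are saved under pics/ and viewed, at most 10 in all, crops included, and the job is handed in when it is done.

Besides the shell and the picture viewer there is one more tool, called after ">>>" by a JSON object that holds its "fn" and its "kwargs". step_arm: Moves the arm, as the interface text tells. Its arguments: {"type":"object","properties":{"moves":{"type":"array","items":{"type":"object","properties":{"rx":{"type":"number"},"ry":{"type":"number"},"rz":{"type":"number"},"dx":{"type":"number"},"dy":{"type":"number"},"dz":{"type":"number"},"gripper":{"type":"number"}}}},"grip_force":{"type":"number"}},"required":["moves"]}

```bash
mkdir -p pics; python3 - <<'E'
from bench import r
import cv2,numpy as np
for n in("scene","top"):
    cv2.imwrite(f"pics/{n}0.png",r.grab_frame(n)); c=r.camera_info(n)
    R=cv2.Rodrigues(np.array(c["rvec"]))[0]; print(n,c["mtx"],-R.T@np.array(c["tvec"]).ravel(),R)
o=r.get_obs();print(o,r.tcp_to_tips)
E
```

```text
scene [[377.25481329   0.         254.9028785 ]
 [  0.         377.25481329 186.28520978]
 [  0.           0.           1.        ]] [-0.02456306 -0.34588976  0.55260371] [[ 0.43016166 -0.90256715 -0.01826158]
 [-0.52953048 -0.23588666 -0.81483431]
 [ 0.73113502  0.36018054 -0.57940621]]
top [[385.8042806    0.         248.14112045]
 [  0.         385.8042806  193.68155909]
 [  0.           0.           1.        ]] [ 0.52487024 -0.02640869  1.0923818 ] [[ 2.85960144e-02 -9.99590965e-01 -4.14121459e-04]
 [-9.97951702e-01 -2.85253965e-02 -5.72599594e-02]
 [ 5.72247250e-02  2.05067983e-03 -9.98359217e-01]]
{'clock': 0.1, 'joints': array([ 1.0449258 ,  0.47775181,  0.02231843,  1.55637326, -0.01146559,
        1.10932306, -0.08307526]), 'qvel': array([ 9.64103210e-04, -6.21701659e-04, -1.07346069e-03, -1.48719022e-03,
        1.75035607e-03, -4.33035017e-05,  1.02241516e-03]), 'tau': array([ 3.10364587e-03, -5.97758460e+01,  1.61282770e+00, -2.81954098e+01,
        1.27027952e-02,  4.99936737e-03, -3.21406458e-05]), 'tcp_pos': array([ 0.27364901, -0.61647587,  0.25239068]), 'orientation': array([-3.07165887e+00, -6.51252763e-01,  7.86149478e-04]), 'contact_force': array([ 0.03370055, -0.24533483, -0.20986654]), 'moment': array([ 0.03028964, -0.00240062,  0.03287809]), 'gripper_force': 0.0, 'grip_width': 0.08530444787057324} 0.022
```

View pics/scene0.png

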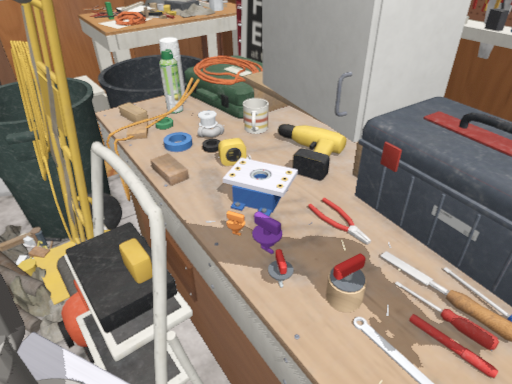

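View pics/top0.png

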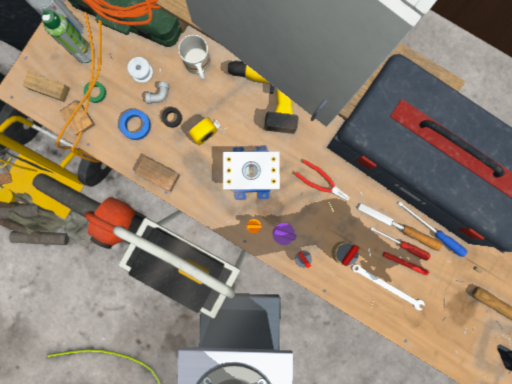

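Candidates: red T-bolt in the cup at scene (348,267) / top (347,252), small red one at scene (281,262) / top (304,259), orange one at scene (235,219), purple one at scene (267,229). By the description I choose the larger red one, in the cup. One close crop will check it and give the pixels.

```bash
cat > h.py <<'E'
import cv2,numpy as np
from bench import r
def ray(n,p,c=None):
    c=c or r.camera_info(n); R=cv2.Rodrigues(np.array(c["rvec"]))[0]; C=-R.T@np.array(c["tvec"]).ravel()
    return C,R.T@np.linalg.inv(c["mtx"])@[p[0],p[1],1]
def atz(n,p,z,c=None):
    C,d=ray(n,p,c); return C+d*(z-C[2])/d[2]
def proj(n,P,c=None):
    c=c or r.camera_info(n)
    return cv2.projectPoints(np.array(P,float).reshape(-1,3),np.array(c["rvec"]),np.array(c["tvec"]),c["mtx"],None)[0].reshape(-1,2)
E
python3 - <<'E'
import cv2,numpy as np
s=cv2.imread("pics/scene0.png");t=cv2.imread("pics/top0.png")
def c(i,x,y,w,h): return cv2.resize(i[y:y+h,x:x+w],(400,300),interpolation=cv2.INTER_CUBIC)
a=np.vstack([np.hstack([c(s,310,245,80,60),c(t,310,225,80,60)]),np.hstack([c(s,215,150,88,66),c(t,211,140,80,60)])])
cv2.imwrite("pics/crop1.png",a)
E
```

```text
(no output)
```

View pics/crop1.png

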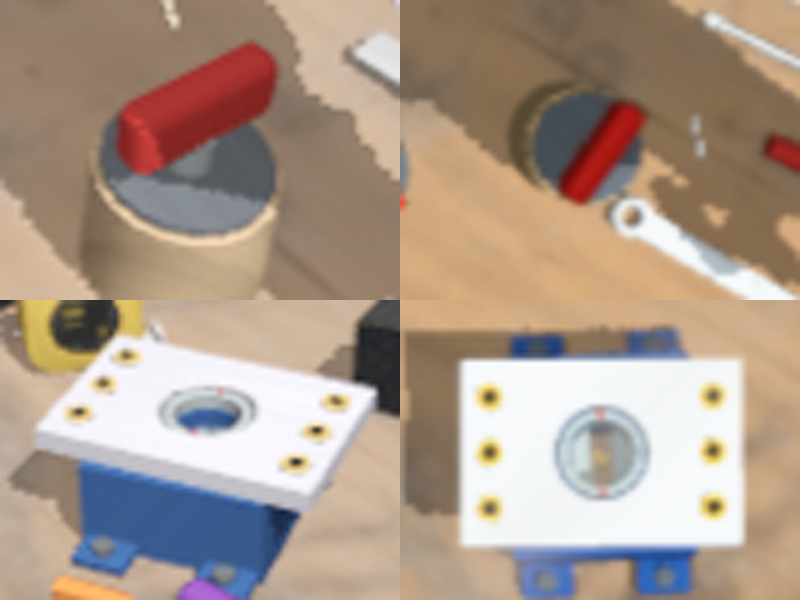

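```bash
python3 - <<'E'
from h import *
h=atz("top",(350.6,255.2),.091);print("handle top",h,"scene@.08",atz("scene",(349.6,266.6),.08))
print("flange top",atz("top",(310+188/5,225+145/5),.055))
a=atz("top",(355.6,246.6),.09);b=atz("top",(344.4,264),.09);d=a-b;print("ang",np.degrees(np.arctan2(d[1],d[0])),np.linalg.norm(d))
m=atz("top",(251.4,170.6),.06);print("mouth",m,"scene",atz("scene",(215+208*.22,150+110*.22),.06))
p,q=atz("top",(211+40,140+112/5),.06),atz("top",(211+202/5,140+192/5),.06);d=p-q;print("marks",d,np.degrees(np.arctan2(d[1],d[0])),(p+q)/2)
C=[atz("top",(211+(x-400)/5,140+(y-300)/5),.062) for x,y in((460,360),(742,360),(742,545),(462,545))];print("plate",np.mean(C,0),C)
for n,P in(("small",(304,259)),("purple",(284,233)),("pliers",(318,180)),("orange",(254,226))):print(n,atz("top",P,.05))
o=r.get_obs();R=cv2.Rodrigues(o["orientation"])[0];print(R)
print("handle rel tool",R.T@(h-o["tcp_pos"]))
E
```

```text
handle top [ 0.43114281 -0.29271651  0.091     ] scene@.08 [ 0.42864704 -0.29385217  0.08      ]
flange top [ 0.43072316 -0.29424469  0.055     ]
ang -31.927044486639282 0.053445422437733266
mouth [ 0.64645086 -0.03127131  0.06      ] scene [ 0.64706757 -0.03113187  0.06      ]
marks [0.04320655 0.00229268 0.        ] 3.0374534872060868 [ 0.64700174 -0.03071704  0.06      ]
plate [ 0.64661497 -0.03097908  0.062     ] [array([0.69433693, 0.04657079, 0.062     ]), array([ 0.69866783, -0.10518428,  0.062     ]), array([ 0.59886883, -0.107576  ,  0.062     ]), array([0.5945863 , 0.04227319, 0.062     ])]
small [ 0.4136201  -0.17892787  0.05      ]
purple [ 0.48145997 -0.12373477  0.05      ]
pliers [ 0.62717529 -0.21255648  0.05      ]
orange [ 0.49791772 -0.04253421  0.05      ]
[[ 9.13962660e-01  4.05797441e-01 -8.32767369e-04]
 [ 4.05798269e-01 -9.13961418e-01  1.51351295e-03]
 [-1.46937562e-04 -1.72122988e-03 -9.99998508e-01]]
handle rel tool [ 0.27534815 -0.23171519  0.1617493 ]
```

The crop shows the upright red handle in the cup, larger than the loose one. The handle centre is about (0.430, -0.293) with the bar at -32°, and the mouth is about (0.647, -0.031) with its marks at about 2°. Before grasping I'll pass over the bore for a wrist look, turning the tool to 148° on the way.

>>> {"fn": "step_arm", "kwargs": {"moves": [{"rz":-10.3},{"rz":-10.3},{"rz":-10.3},{"rz":-10.3},{"rz":-10.3},{"rz":-10.3},{"rz":-10.3},{"rz":-10.3},{"rz":-10.3},{"rz":-10.3},{"rz":-10.3},{"rz":-10.3}]}}

```text
invalid input at $.moves[0]: expected keys rx, ry, rz, dx, dy, dz, gripper
```

```bash
python3 - <<'E'
from h import *
o=r.get_obs();R=cv2.Rodrigues(o["orientation"])[0];print(o["clock"],o["joints"],R)
c=r.camera_info("wrist");C,d=ray("wrist",(256,192),c);print("cam in tool",R.T@(C-o["tcp_pos"]),"axis",R.T@d,c["mtx"][0])
print("to mouth",R.T@(np.array([.647,-.031,.06])-o["tcp_pos"]))
E
```

```text
0.1 [ 1.0449258   0.47775181  0.02231843  1.55637326 -0.01146559  1.10932306
 -0.08307526] [[ 9.13962660e-01  4.05797441e-01 -8.32767369e-04]
 [ 4.05798269e-01 -9.13961418e-01  1.51351295e-03]
 [-1.46937562e-04 -1.72122988e-03 -9.99998508e-01]]
cam in tool [ 0.06737973 -0.00207376 -0.12126826] axis [-0.2614332  -0.00494046  0.9652242 ] [302.11799554   0.         257.62812654]
to mouth [ 0.57884223 -0.38326633  0.19296561]
```

>>> {"fn": "step_arm", "kwargs": {"moves": [{"rx":0,"ry":0,"rz":-10.3,"dx":0,"dy":0,"dz":0,"gripper":1},{"rx":0,"ry":0,"rz":-10.3,"dx":0,"dy":0,"dz":0,"gripper":1},{"rx":0,"ry":0,"rz":-10.3,"dx":0,"dy":0,"dz":0,"gripper":1},{"rx":0,"ry":0,"rz":-10.3,"dx":0,"dy":0,"dz":0,"gripper":1},{"rx":0,"ry":0,"rz":-10.3,"dx":0,"dy":0,"dz":0,"gripper":1},{"rx":0,"ry":0,"rz":-10.3,"dx":0,"dy":0,"dz":0,"gripper":1},{"rx":0,"ry":0,"rz":-10.3,"dx":0,"dy":0,"dz":0,"gripper":1},{"rx":0,"ry":0,"rz":-10.3,"dx":0,"dy":0,"dz":0,"gripper":1},{"rx":0,"ry":0,"rz":-10.3,"dx":0,"dy":0,"dz":0,"gripper":1},{"rx":0,"ry":0,"rz":-10.3,"dx":0,"dy":0,"dz":0,"gripper":1},{"rx":0,"ry":0,"rz":-10.3,"dx":0,"dy":0,"dz":0,"gripper":1},{"rx":0,"ry":0,"rz":-10.3,"dx":0,"dy":0,"dz":0,"gripper":1}]}}

```text
clock: 1.6
tcp_pos: [0.2736, -0.6167, 0.2527]
orientation: [-0.869, -3.018, -0.001]
contact_force: [-0.4, 0.2, -0.0]
grip_width: 0.0855
gripper_force: 0.0
```

>>> {"fn": "step_arm", "kwargs": {"moves": [{"rx":0,"ry":0,"rz":0,"dx":0,"dy":49,"dz":0,"gripper":1},{"rx":0,"ry":0,"rz":0,"dx":0,"dy":49,"dz":0,"gripper":1},{"rx":0,"ry":0,"rz":0,"dx":0,"dy":49,"dz":0,"gripper":1},{"rx":0,"ry":0,"rz":0,"dx":0,"dy":49,"dz":0,"gripper":1},{"rx":0,"ry":0,"rz":0,"dx":0,"dy":49,"dz":0,"gripper":1},{"rx":0,"ry":0,"rz":0,"dx":0,"dy":49,"dz":0,"gripper":1},{"rx":0,"ry":0,"rz":0,"dx":0,"dy":49,"dz":0,"gripper":1},{"rx":0,"ry":0,"rz":0,"dx":0,"dy":49,"dz":0,"gripper":1},{"rx":0,"ry":0,"rz":0,"dx":0,"dy":49,"dz":0,"gripper":1},{"rx":0,"ry":0,"rz":0,"dx":0,"dy":49,"dz":0,"gripper":1},{"rx":0,"ry":0,"rz":0,"dx":0,"dy":49,"dz":0,"gripper":1},{"rx":0,"ry":0,"rz":0,"dx":0,"dy":49,"dz":0,"gripper":1},{"rx":0,"ry":0,"rz":0,"dx":0,"dy":49,"dz":0,"gripper":1},{"rx":0,"ry":0,"rz":0,"dx":0,"dy":49,"dz":0,"gripper":1},{"rx":0,"ry":0,"rz":0,"dx":0,"dy":0,"dz":0,"gripper":1},{"rx":0,"ry":0,"rz":0,"dx":0,"dy":0,"dz":0,"gripper":1}]}}

```text
clock: 3.6
tcp_pos: [0.6417, -0.0388, 0.2527]
orientation: [-0.878, -3.015, 0.002]
contact_force: [-0.2, -0.9, -1.1]
grip_width: 0.0853
gripper_force: 0.0
```

```bash
python3 - <<'E'
from h import *
import pickle
o=r.get_obs();c=r.camera_info("wrist");f=r.grab_frame("wrist");pickle.dump(c,open("w1.pkl","wb"));cv2.imwrite("pics/w1.png",f)
R=cv2.Rodrigues(o["orientation"])[0];print(o["clock"],o["tcp_pos"],o["joints"],R[:,0],o["contact_force"])
p=proj("wrist",[.647,-.031,.06],c)[0];print(p)
x,y=int(p[0]-60),int(p[1]-45);crop=cv2.resize(f[y:y+90,x:x+120],(800,600),interpolation=cv2.INTER_CUBIC);print(x,y)
cv2.imwrite("pics/w1c.png",crop)
print("to handle",R.T@(np.array([.430,-.2935,.08])-o["tcp_pos"]))
E
```

```text
3.6 [ 0.64166697 -0.03883384  0.25267383] [ 0.41234165  0.49933723 -0.62953758  1.60307922  0.31544542  1.14404707
  0.7128059 ] [-8.43656790e-01  5.36882458e-01  6.68028042e-04] [-0.17737911 -0.9246454  -1.07556547]
[264.70252117 176.22147846]
204 131
to handle [ 0.04173314 -0.32827203  0.17311796]
```

View pics/w1c.png

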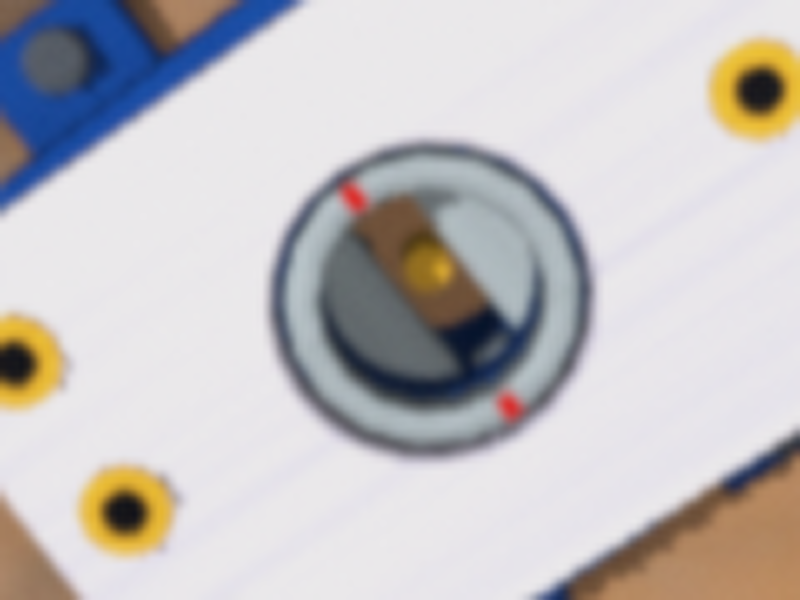

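The wrist crop shows the bore with its slot, nearly in line with the red marks at (354,196) and (511,407). The slot's long edges run (355,230)-(465,378) and (418,205)-(515,330).

```bash
python3 - <<'E'
from h import *
import pickle
c=pickle.load(open("w1.pkl","rb"))
P=lambda x,y,z:atz("wrist",(204+x*.15,131+y*.15),z,c)
def ang(a,b):d=a-b;return np.degrees(np.arctan2(d[1],d[0]))
a,b=P(354,196,.06),P(511,407,.06);print("marks",ang(b,a),ang(a,b),(a+b)/2,np.linalg.norm(a-b))
# boss outer ellipse x 272..592, y 142..455
print("boss ctr",P(431,299,.061),"bore ctr",P(432,293,.06))
for q in((355,230,465,378),(418,205,515,330)):
    a,b=P(*q[:2],.038),P(*q[2:],.038);print("slot",ang(a,b),a,b)
E
```

```text
marks 4.020678358850263 -175.97932164114974 [ 0.64967632 -0.02724073  0.06      ] 0.04267925083796618
boss ctr [ 0.64870226 -0.02716442  0.061     ] bore ctr [ 0.64816087 -0.02659984  0.06      ]
slot -176.12764216664507 [ 0.63635492 -0.03365635  0.038     ] [ 0.66827318 -0.03149585  0.038     ]
slot -174.55516219673243 [ 0.6384419  -0.02242385  0.038     ] [ 0.6656365  -0.01983173  0.038     ]
```

>>> {"fn": "step_arm", "kwargs": {"moves": [{"rx":0,"ry":0,"rz":0,"dx":5,"dy":-41,"dz":0,"gripper":1},{"rx":0,"ry":0,"rz":0,"dx":5,"dy":-41,"dz":0,"gripper":1},{"rx":0,"ry":0,"rz":0,"dx":5,"dy":-41,"dz":0,"gripper":1},{"rx":0,"ry":0,"rz":0,"dx":5,"dy":-41,"dz":0,"gripper":1},{"rx":0,"ry":0,"rz":0,"dx":5,"dy":-41,"dz":0,"gripper":1},{"rx":0,"ry":0,"rz":0,"dx":5,"dy":-41,"dz":0,"gripper":1},{"rx":0,"ry":0,"rz":0,"dx":6,"dy":-41,"dz":0,"gripper":1},{"rx":0,"ry":0,"rz":0,"dx":6,"dy":-41,"dz":0,"gripper":1},{"rx":0,"ry":0,"rz":0,"dx":0,"dy":0,"dz":0,"gripper":1},{"rx":0,"ry":0,"rz":0,"dx":0,"dy":0,"dz":0,"gripper":1}]}}

```text
clock: 4.9
tcp_pos: [0.4301, -0.2928, 0.2535]
orientation: [0.881, 3.015, -0.0]
contact_force: [0.2, 0.4, -0.1]
grip_width: 0.0856
gripper_force: 0.0
```

```bash
python3 - <<'E'
from h import *
import pickle
o=r.get_obs();c=r.camera_info("wrist");f=r.grab_frame("wrist");pickle.dump(c,open("w2.pkl","wb"));cv2.imwrite("pics/w2.png",f)
R=cv2.Rodrigues(o["orientation"])[0];print(o["clock"],o["tcp_pos"],R[:,0])
p=proj("wrist",[.430,-.2935,.08],c)[0];print(p)
x,y=int(p[0]-80),int(p[1]-60);print(x,y)
cv2.imwrite("pics/w2c.png",cv2.resize(f[y:y+120,x:x+160],(800,600),interpolation=cv2.INTER_CUBIC))
E
```

```text
4.9 [ 0.43011639 -0.29275667  0.25349979] [-8.42747154e-01  5.38309476e-01 -3.76282849e-04]
[254.77756084 180.10370796]
174 120
```

View pics/w2c.png

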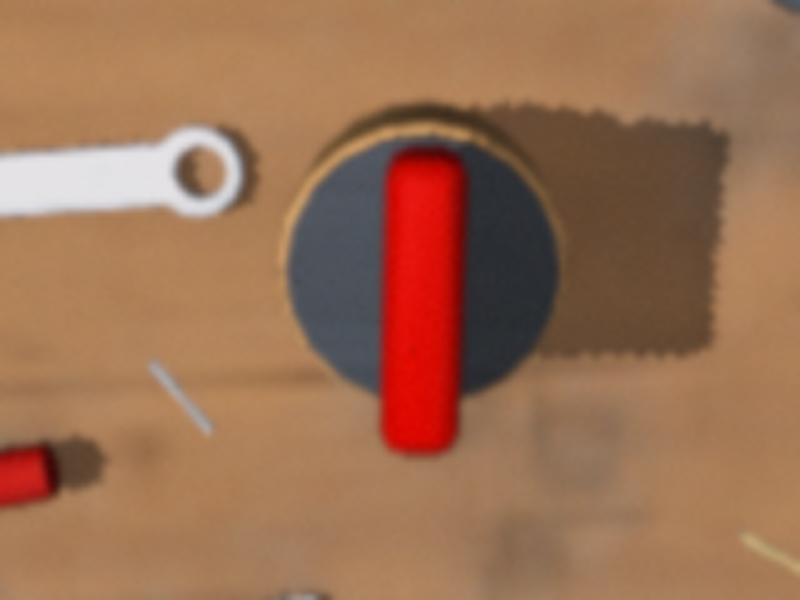

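The crop shows the red bar centred near (423,300), vertical in the picture, so the tool is already aligned to about 1°. The flange ellipse is centred near (424,266).

```bash
python3 - <<'E'
from h import *
import pickle
c=pickle.load(open("w2.pkl","rb"));o=r.get_obs();R=cv2.Rodrigues(o["orientation"])[0]
P=lambda x,y,z:atz("wrist",(174+x*.2,120+y*.2),z,c)
h=P(424,302,.092);f=P(424,266,.055);print("handle",h,"flange",f)
a,b=P(427,160,.092),P(420,445,.092);d=R.T@(a-b);print("yaw in tool",np.degrees(np.arctan2(d[1],d[0])),np.linalg.norm(d))
print("in tool",R.T@(np.r_[h[:2],.08]-o["tcp_pos"]),R.T@(f-o["tcp_pos"]))
E
```

```text
handle [ 0.43003972 -0.2888207   0.092     ] flange [ 0.43065571 -0.28901569  0.055     ]
yaw in tool 1.3560495015634761 0.05618646456260981
in tool [0.00237732 0.00235212 0.17349541] [0.00176289 0.00251245 0.19849569]
```

>>> {"fn": "step_arm", "kwargs": {"moves": [{"rx":0,"ry":0,"rz":1.2,"dx":1,"dy":1,"dz":30,"gripper":1},{"rx":0,"ry":0,"rz":0,"dx":0,"dy":0,"dz":40,"gripper":1},{"rx":0,"ry":0,"rz":0,"dx":0,"dy":0,"dz":40,"gripper":1},{"rx":0,"ry":0,"rz":0,"dx":0,"dy":0,"dz":30,"gripper":1},{"rx":0,"ry":0,"rz":0,"dx":0,"dy":0,"dz":18,"gripper":1},{"rx":0,"ry":0,"rz":0,"dx":0,"dy":0,"dz":10,"gripper":1},{"rx":0,"ry":0,"rz":0,"dx":0,"dy":0,"dz":0,"gripper":1},{"rx":0,"ry":0,"rz":0,"dx":0,"dy":0,"dz":0,"gripper":1}], "grip_force": 60}}

```text
clock: 5.95
tcp_pos: [0.431, -0.2913, 0.0862]
orientation: [0.909, 3.005, -0.001]
contact_force: [-0.4, -0.3, -0.2]
grip_width: 0.0852
gripper_force: 0.0
```

>>> {"fn": "step_arm", "kwargs": {"moves": [{"rx":0,"ry":0,"rz":0,"dx":0,"dy":0,"dz":0,"gripper":-1},{"rx":0,"ry":0,"rz":0,"dx":0,"dy":0,"dz":0,"gripper":-1},{"rx":0,"ry":0,"rz":0,"dx":0,"dy":0,"dz":0,"gripper":-1},{"rx":0,"ry":0,"rz":0,"dx":0,"dy":0,"dz":0,"gripper":-1},{"rx":0,"ry":0,"rz":0,"dx":0,"dy":0,"dz":0,"gripper":-1},{"rx":0,"ry":0,"rz":0,"dx":0,"dy":0,"dz":0,"gripper":-1},{"rx":0,"ry":0,"rz":0,"dx":0,"dy":0,"dz":0,"gripper":-1},{"rx":0,"ry":0,"rz":0,"dx":0,"dy":0,"dz":0,"gripper":-1},{"rx":0,"ry":0,"rz":0,"dx":0,"dy":0,"dz":0,"gripper":-1},{"rx":0,"ry":0,"rz":0,"dx":0,"dy":0,"dz":0,"gripper":-1}]}}

```text
clock: 7.2
tcp_pos: [0.4305, -0.2911, 0.0856]
orientation: [0.91, 3.007, -0.0]
contact_force: [-0.7, 0.5, 5.8]
grip_width: 0.0151
gripper_force: 59.2
```

>>> {"fn": "step_arm", "kwargs": {"moves": [{"rx":0,"ry":0,"rz":0,"dx":0,"dy":0,"dz":-10,"gripper":-1},{"rx":0,"ry":0,"rz":0,"dx":0,"dy":0,"dz":-30,"gripper":-1},{"rx":0,"ry":0,"rz":0,"dx":0,"dy":0,"dz":-40,"gripper":-1},{"rx":0,"ry":0,"rz":0,"dx":0,"dy":0,"dz":-40,"gripper":-1},{"rx":0,"ry":0,"rz":0,"dx":-4,"dy":33.9,"dz":0,"gripper":-1},{"rx":0,"ry":0,"rz":0,"dx":-4,"dy":33.9,"dz":0,"gripper":-1},{"rx":0,"ry":0,"rz":0,"dx":-4,"dy":33.9,"dz":0,"gripper":-1},{"rx":0,"ry":0,"rz":0,"dx":-4,"dy":33.9,"dz":0,"gripper":-1},{"rx":0,"ry":0,"rz":0,"dx":-4,"dy":33.9,"dz":0,"gripper":-1},{"rx":0,"ry":0,"rz":0,"dx":-4,"dy":33.9,"dz":0,"gripper":-1},{"rx":0,"ry":0,"rz":0,"dx":-4,"dy":33.9,"dz":0,"gripper":-1},{"rx":0,"ry":0,"rz":0,"dx":-4,"dy":33.9,"dz":0,"gripper":-1},{"rx":0,"ry":0,"rz":0,"dx":-3,"dy":33.9,"dz":0,"gripper":-1},{"rx":0,"ry":0,"rz":0,"dx":0,"dy":33.9,"dz":0,"gripper":-1},{"rx":0,"ry":0,"rz":-9.6,"dx":0,"dy":0,"dz":0,"gripper":-1},{"rx":0,"ry":0,"rz":-9.6,"dx":0,"dy":0,"dz":0,"gripper":-1},{"rx":0,"ry":0,"rz":-9.6,"dx":0,"dy":0,"dz":0,"gripper":-1},{"rx":0,"ry":0,"rz":-9.6,"dx":0,"dy":0,"dz":0,"gripper":-1},{"rx":0,"ry":0,"rz":0,"dx":0,"dy":0,"dz":0,"gripper":-1},{"rx":0,"ry":0,"rz":0,"dx":0,"dy":0,"dz":0,"gripper":-1}]}}

```text
clock: 9.7
tcp_pos: [0.6471, -0.0284, 0.2052]
orientation: [0.125, -3.139, -0.0]
contact_force: [-0.1, -0.5, -1.9]
grip_width: 0.0153
gripper_force: 58.7
```

```bash
python3 - <<'E'
from h import *
import pickle
o=r.get_obs();c=r.camera_info("wrist");f=r.grab_frame("wrist");cv2.imwrite("pics/w3.png",f);s=r.grab_frame("scene");cv2.imwrite("pics/s3.png",s)
pickle.dump(c,open("w3.pkl","wb"))
R=cv2.Rodrigues(o["orientation"])[0];print(o["clock"],o["tcp_pos"],R,o["contact_force"],o["joints"])
P=o["tcp_pos"]
print(proj("wrist",[P+R@[0,0,.005+q] for q in(0,.025,.0705)],c),proj("wrist",[.648,-.029,.06],c),proj("scene",[P+R@[0,0,.005+q] for q in(0,.0705)]))
x,y=210,60;B=cv2.resize(s[y:y+150,x:x+100],(400,600),interpolation=cv2.INTER_CUBIC)
A=cv2.resize(f[60:384,148:364],(400,600),interpolation=cv2.INTER_CUBIC)
cv2.imwrite("pics/w3c.png",np.hstack([A,B]))
E
```

```text
9.7 [ 0.64712756 -0.02837524  0.20522265] [[-9.96851168e-01 -7.92940676e-02 -4.47614062e-04]
 [-7.92940992e-02  9.96851264e-01  5.32247078e-05]
 [ 4.41984240e-04  8.85502659e-05 -9.99999898e-01]] [-0.07306886 -0.54205585 -1.89784663] [ 0.47201859  0.58974874 -0.75330239  1.63153672  0.44126765  1.09839153
  1.24827537]
[[252.46268993 258.79134181]
 [253.21483752 236.76119075]
 [254.13469021 209.81901353]] [[254.19987214 186.18943555]] [[258.99923016 119.4456837 ]
 [259.36615726 148.14382341]]
```

View pics/w3c.png

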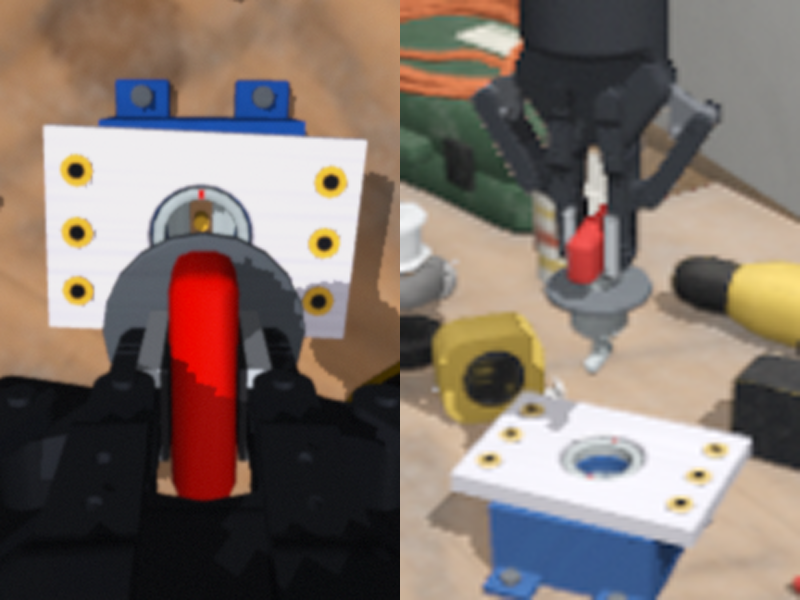

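The picture shows the bolt hanging straight. Its T-head is at scene (259.5,148.7), matching the prediction of (259.4,148.1). The slot lies in line with the bar, and the bore needs about 2 mm towards -y.

>>> {"fn": "step_arm", "kwargs": {"moves": [{"rx":0,"ry":0,"rz":0,"dx":0,"dy":-2,"dz":20,"gripper":-1},{"rx":0,"ry":0,"rz":0,"dx":0,"dy":0,"dz":25,"gripper":-1},{"rx":0,"ry":0,"rz":0,"dx":0,"dy":0,"dz":15,"gripper":-1},{"rx":0,"ry":0,"rz":0,"dx":0,"dy":0,"dz":5,"gripper":-1},{"rx":0,"ry":0,"rz":0,"dx":0,"dy":0,"dz":4,"gripper":-1},{"rx":0,"ry":0,"rz":0,"dx":0,"dy":0,"dz":4,"gripper":-1},{"rx":0,"ry":0,"rz":0,"dx":0,"dy":0,"dz":0,"gripper":-1},{"rx":0,"ry":0,"rz":0,"dx":0,"dy":0,"dz":0,"gripper":-1}]}}

```text
clock: 10.8
tcp_pos: [0.6477, -0.0302, 0.1327]
orientation: [-0.13, 3.138, -0.0]
contact_force: [0.1, -0.3, -0.9]
grip_width: 0.0149
gripper_force: 58.7
```

>>> {"fn": "step_arm", "kwargs": {"moves": [{"rx":0,"ry":0,"rz":0,"dx":0,"dy":0,"dz":5,"gripper":-1},{"rx":0,"ry":0,"rz":0,"dx":0,"dy":0,"dz":5,"gripper":-1},{"rx":0,"ry":0,"rz":0,"dx":0,"dy":0,"dz":3,"gripper":-1},{"rx":0,"ry":0,"rz":0,"dx":0,"dy":0,"dz":3,"gripper":-1},{"rx":0,"ry":0,"rz":0,"dx":0,"dy":0,"dz":0,"gripper":-1},{"rx":0,"ry":0,"rz":0,"dx":0,"dy":0,"dz":0,"gripper":-1}]}}

```text
clock: 11.55
tcp_pos: [0.6476, -0.0301, 0.1164]
orientation: [-0.13, 3.139, 0.0]
contact_force: [-0.4, 0.7, -1.5]
grip_width: 0.0152
gripper_force: 58.7
```

>>> {"fn": "step_arm", "kwargs": {"moves": [{"rx":0,"ry":0,"rz":0,"dx":0,"dy":0,"dz":2,"gripper":-1},{"rx":0,"ry":0,"rz":0,"dx":0,"dy":0,"dz":2,"gripper":-1},{"rx":0,"ry":0,"rz":0,"dx":0,"dy":0,"dz":2,"gripper":-1},{"rx":0,"ry":0,"rz":0,"dx":0,"dy":0,"dz":0,"gripper":-1},{"rx":0,"ry":0,"rz":0,"dx":0,"dy":0,"dz":0,"gripper":-1}]}}

```text
clock: 12.18
tcp_pos: [0.6477, -0.0302, 0.1107]
orientation: [-0.13, 3.138, -0.0]
contact_force: [-1.5, -0.1, 3.9]
grip_width: 0.0147
gripper_force: 59.4
```

>>> {"fn": "step_arm", "kwargs": {"moves": [{"rx":0,"ry":0,"rz":0,"dx":0,"dy":0,"dz":3,"gripper":-1},{"rx":0,"ry":0,"rz":0,"dx":0,"dy":0,"dz":3,"gripper":-1},{"rx":0,"ry":0,"rz":0,"dx":0,"dy":0,"dz":3,"gripper":-1},{"rx":0,"ry":0,"rz":0,"dx":0,"dy":0,"dz":2,"gripper":-1},{"rx":0,"ry":0,"rz":0,"dx":0,"dy":0,"dz":1,"gripper":-1},{"rx":0,"ry":0,"rz":0,"dx":0,"dy":0,"dz":0,"gripper":-1},{"rx":0,"ry":0,"rz":0,"dx":0,"dy":0,"dz":0,"gripper":-1}]}}

```text
clock: 13.05
tcp_pos: [0.6477, -0.0302, 0.0986]
orientation: [-0.13, 3.138, -0.0]
contact_force: [-1.7, -0.8, 7.2]
grip_width: 0.015
gripper_force: 59.9
```

>>> {"fn": "step_arm", "kwargs": {"moves": [{"rx":0,"ry":0,"rz":5,"dx":0,"dy":0,"dz":0.5,"gripper":-1},{"rx":0,"ry":0,"rz":8,"dx":0,"dy":0,"dz":0,"gripper":-1},{"rx":0,"ry":0,"rz":8,"dx":0,"dy":0,"dz":0,"gripper":-1},{"rx":0,"ry":0,"rz":8,"dx":0,"dy":0,"dz":0,"gripper":-1},{"rx":0,"ry":0,"rz":8,"dx":0,"dy":0,"dz":0,"gripper":-1},{"rx":0,"ry":0,"rz":8,"dx":0,"dy":0,"dz":0,"gripper":-1},{"rx":0,"ry":0,"rz":8,"dx":0,"dy":0,"dz":0,"gripper":-1},{"rx":0,"ry":0,"rz":8,"dx":0,"dy":0,"dz":0,"gripper":-1},{"rx":0,"ry":0,"rz":8,"dx":0,"dy":0,"dz":0,"gripper":-1},{"rx":0,"ry":0,"rz":8,"dx":0,"dy":0,"dz":0,"gripper":-1},{"rx":0,"ry":0,"rz":7,"dx":0,"dy":0,"dz":0,"gripper":-1},{"rx":0,"ry":0,"rz":0,"dx":0,"dy":0,"dz":0,"gripper":-1},{"rx":0,"ry":0,"rz":0,"dx":0,"dy":0,"dz":0,"gripper":-1}]}}

```text
clock: 14.68
tcp_pos: [0.6487, -0.0296, 0.0985]
orientation: [2.002, 2.419, 0.003]
contact_force: [-0.6, 1.4, 7.2]
grip_width: 0.015
gripper_force: 59.9
```

```bash
python3 - <<'E'
from h import *
o=r.get_obs();R=cv2.Rodrigues(o["orientation"])[0];print(o["tcp_pos"],np.degrees(np.arctan2(R[1,0],R[0,0])),o["contact_force"],o["moment"],o["joints"])
E
```

```text
[ 0.64869452 -0.02959455  0.0985378 ] 100.76194008731756 [-0.64220504  1.43105149  7.15167405] [ 0.18929925  0.09123417 -0.0071489 ] [ 0.19878004  0.62842843 -0.34754237  1.72128121  0.27269191  0.83689544
 -0.08305515]
```

>>> {"fn": "step_arm", "kwargs": {"moves": [{"rx":0,"ry":0,"rz":3,"dx":0,"dy":0,"dz":0,"gripper":-1},{"rx":0,"ry":0,"rz":3,"dx":0,"dy":0,"dz":0,"gripper":-1},{"rx":0,"ry":0,"rz":2,"dx":0,"dy":0,"dz":0,"gripper":-1},{"rx":0,"ry":0,"rz":0,"dx":0,"dy":0,"dz":0,"gripper":-1},{"rx":0,"ry":0,"rz":0,"dx":0,"dy":0,"dz":0,"gripper":-1}]}}

```text
clock: 15.3
tcp_pos: [0.6487, -0.0296, 0.0985]
orientation: [2.166, 2.273, 0.004]
contact_force: [0.2, 0.4, 7.2]
grip_width: 0.0149
gripper_force: 59.9
```

```bash
python3 - <<'E'
from h import *
o=r.get_obs();R=cv2.Rodrigues(o["orientation"])[0];print(o["tcp_pos"],np.degrees(np.arctan2(R[1,0],R[0,0])),o["contact_force"],o["moment"])
E
```

```text
[ 0.64870086 -0.02961326  0.09853461] 92.76111052633246 [0.23160165 0.42213817 7.21465789] [ 0.12387727 -0.02034899  0.00618455]
```

>>> {"fn": "step_arm", "kwargs": {"moves": [{"rx":0,"ry":0,"rz":2,"dx":0,"dy":0,"dz":0,"gripper":-1},{"rx":0,"ry":0,"rz":2,"dx":0,"dy":0,"dz":0,"gripper":-1},{"rx":0,"ry":0,"rz":0,"dx":0,"dy":0,"dz":0,"gripper":-1},{"rx":0,"ry":0,"rz":0,"dx":0,"dy":0,"dz":0,"gripper":-1}]}}

```text
clock: 15.8
tcp_pos: [0.6485, -0.0295, 0.0985]
orientation: [2.244, 2.197, 0.003]
contact_force: [0.4, 0.7, 7.0]
grip_width: 0.015
gripper_force: 60.0
```

```bash
python3 - <<'E'
from h import *
o=r.get_obs();R=cv2.Rodrigues(o["orientation"])[0];print(o["tcp_pos"],np.degrees(np.arctan2(R[1,0],R[0,0])),o["contact_force"],o["moment"])
E
```

```text
[ 0.64845353 -0.02953461  0.0984721 ] 88.7780202645229 [0.37102575 0.72823721 7.00482627] [0.15903541 0.15059616 0.10424488]
```

The stop is felt (moment +0.10 N m). I'll back off 2°, ease up into the notch and release.

>>> {"fn": "step_arm", "kwargs": {"moves": [{"rx":0,"ry":0,"rz":-2,"dx":0,"dy":0,"dz":0,"gripper":-1},{"rx":0,"ry":0,"rz":0,"dx":0,"dy":0,"dz":-2,"gripper":-1},{"rx":0,"ry":0,"rz":0,"dx":0,"dy":0,"dz":-2,"gripper":-1},{"rx":0,"ry":0,"rz":0,"dx":0,"dy":0,"dz":-1.5,"gripper":-1},{"rx":0,"ry":0,"rz":0,"dx":0,"dy":0,"dz":0,"gripper":-1},{"rx":0,"ry":0,"rz":0,"dx":0,"dy":0,"dz":0,"gripper":-1}]}}

```text
clock: 16.55
tcp_pos: [0.6484, -0.0296, 0.1038]
orientation: [2.206, 2.235, 0.003]
contact_force: [-0.8, 0.6, 5.5]
grip_width: 0.0154
gripper_force: 59.7
```

>>> {"fn": "step_arm", "kwargs": {"moves": [{"rx":0,"ry":0,"rz":0,"dx":0,"dy":0,"dz":0,"gripper":-0.4},{"rx":0,"ry":0,"rz":0,"dx":0,"dy":0,"dz":0,"gripper":-0.2},{"rx":0,"ry":0,"rz":0,"dx":0,"dy":0,"dz":0,"gripper":0.2},{"rx":0,"ry":0,"rz":0,"dx":0,"dy":0,"dz":0,"gripper":0.2},{"rx":0,"ry":0,"rz":0,"dx":0,"dy":0,"dz":0,"gripper":0.2},{"rx":0,"ry":0,"rz":0,"dx":0,"dy":0,"dz":0,"gripper":0.2},{"rx":0,"ry":0,"rz":0,"dx":0,"dy":0,"dz":-15,"gripper":0.2},{"rx":0,"ry":0,"rz":0,"dx":0,"dy":0,"dz":-30,"gripper":0.2},{"rx":0,"ry":0,"rz":0,"dx":0,"dy":0,"dz":-40,"gripper":0.2},{"rx":0,"ry":0,"rz":0,"dx":0,"dy":0,"dz":-40,"gripper":0.2},{"rx":0,"ry":0,"rz":0,"dx":0,"dy":0,"dz":-30,"gripper":0.2},{"rx":0,"ry":0,"rz":0,"dx":0,"dy":0,"dz":0,"gripper":0.2},{"rx":0,"ry":0,"rz":0,"dx":0,"dy":0,"dz":0,"gripper":0.2}]}}

```text
clock: 18.18
tcp_pos: [0.6471, -0.0303, 0.2583]
orientation: [-2.207, -2.236, 0.0]
contact_force: [-0.1, -0.0, -0.5]
grip_width: 0.0512
gripper_force: 0.0
```

```bash
python3 - <<'E'
from h import *
s=r.grab_frame("scene");w=r.grab_frame("wrist")
print(r.get_obs()["tcp_pos"])
print(proj("scene",[[.648,-.030,.06+z] for z in(.006,.009,.014,.039,.052)])) # flange top heights
A=cv2.resize(s[120:210,215:305],(500,500),interpolation=cv2.INTER_CUBIC)
B=cv2.resize(w[96:384,170:343],(300,500),interpolation=cv2.INTER_CUBIC)
cv2.imwrite("pics/s4.png",np.hstack([A,B]))
E
```

```text
[ 0.64678185 -0.0303298   0.25720025]
[[260.46540758 171.76579418]
 [260.45298946 170.69610621]
 [260.43218392 168.90393222]
 [260.32607384 159.76368458]
 [260.26948528 154.88918602]]
```

View pics/s4.png

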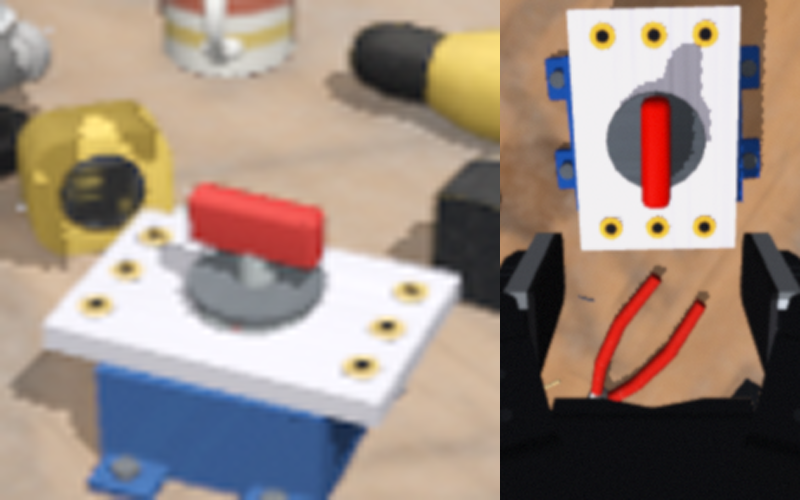

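The picture shows the bolt upright in the bore with its flange clear of the plate, the plate flat and centred, and the pliers and tape measure undisturbed. Before release, the TCP rise (5.3 mm with the spring still pushing) had already passed the part-turned catch height. Handing in.

```bash
python3 -c "
from bench import r
print(r.hand_in())"
```

```text
the job is handed in; nothing more can be done
None
```

The job is handed in at about 18 s of 56 s: the T-bolt was pressed through the slot, turned to its stop and released, and the last picture shows it upright with the plate flat; that the head sits in the notch I infer from spring force and height, and no verdict came back.

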